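# Lower the blow-down head with the ratchet winch

### The job

Lower the evaporator head onto the tube rack with its hand winch: throw the release lever fully over, wind the crank up a little so that the ratchet's pawl comes free, then let the crank turn back slowly under the weight, keeping a grip on its handle and never letting it run, until the head stands on the tube tray in the rack and its weight has left the handle. Only then let go; do not press the head down, leave the lever thrown, and leave the things standing around undisturbed.

Things in the scene. Friction and masses are not known exactly. Their poses are not given: they have to be found in the camera images.
- crank_axis (a point): Point on the upright turning axis of the crank, 115 mm above the bench. The crank is a flat dark steel arm on top of a low grey winch housing (190 x 190 mm, 55 mm high), its top face 84.5 mm above the bench; under the arm, on the same shaft, is a toothed steel ratchet wheel 96 mm across. The point's frame turns with the crank.
- knob: The crank's black upright handle, a smooth round sleeve 22 mm in diameter (head 28 mm across) and 55 mm tall, free to spin on its pin, from 88 to 143 mm above the bench; origin: on its centre line at its lower end, 88 mm above the bench and 60 mm from the crank axis. Best gripped about 30 mm above the origin.
- crank (a joint): Angle of the crank, rad, 0 at the start. It grows as the crank turns back, counter-clockwise seen from above, and lowers the head by 24 mm per rad; it becomes negative when wound up (clockwise, raises the head). The head's weight always drives it back: about 3 to 5 N at the handle. It has no brake: let go with the pawl out, it runs away. Stops at -1.2 and 5.6.
- lever_pivot (a point): Point on the upright pivot axis shared by the release lever and the pawl, at the height of lever_post. Beside the ratchet wheel.
- lever_post (a point): Grip point of the bright steel upright post, 14 mm in diameter, at the outer end of the flat steel release lever: on its centre line, 105 mm above the bench, 66 mm from lever_pivot. The post rises from the lever (top face 75 mm) to 122 mm above the bench.
- lever (a joint): Angle of the release lever, rad: 0 at the start (pawl pressed into the ratchet), 0.75 at its stop, fully thrown (pawl pulled out of the ratchet); grows counter-clockwise seen from above, and stays where it is left (about 2 N at the post to move).
- pawl (a joint): Angle of the pawl relative to the release lever, rad. The lever moves the pawl only through a light spring. Near 0 at the start, pawl in the ratchet. With the lever thrown while the weight still rests on the pawl, the hooked tooth keeps the pawl in and this reads about -0.7. Once the crank is wound up a little (some 0.05 to 0.2 rad) and the tooth lets go, the pawl springs clear and this reads about -0.2.
- head: The head: an aluminium block 110 x 160 x 32 mm with ten needles on four rubber feet 36 mm long, about 0.7 to 1.2 kg, carried by a slide on an upright column; it moves straight down 24 mm per rad of crank, without play. Origin: centre of the plane of the feet's undersides. As the feet land the weight leaves the crank handle; all is stiff, and cranking on by over 0.04 rad presses too hard.
- rack: White fixed tube rack (104 x 160 mm) under the head; origin: centre of its rim, 100 to 130 mm above the bench. Inside stands a grey tube tray (96 x 152 mm, ten glass tubes 18 mm high) whose flat top lies 1 to 9 mm above the rim: how much differs each time and is not measured. The feet land on the corners of that top.
- reagent: Loose capped glass bottle, 60 mm in diameter, 140 mm tall, origin at the centre of its underside. A bystander.
- jar: Loose capped jar, 52 mm in diameter, 65 mm tall, origin at the centre of its underside. A bystander.
- tipbox: Loose tip box 87 x 122 x 63 mm, origin at the centre of its underside. A bystander.

How it is judged:
By the outcome, as a careful person would: the job done as asked, in the order asked, and still so for the second after the job is handed in, with the robot touching nothing.
It also fails if it takes over 72 s, if anything falls off the work surface, if the arm or the gripper's body presses on something with over 40 N, if the wrist force passes 120 N, or if a joint passes its speed limit or range.

### The arm

A 6-joint arm with a two-finger parallel gripper is mounted at the origin on the work surface. World frame = base frame: x ahead of the robot, y to its left, z up, the work surface at z = 0. Lengths are in mm, angles in rad, forces in N, time in s.
With the tool pointing down it reaches from about 325 to 850 mm from the base axis. Payload 15.5 kg.
Tool frame: the origin (TCP) lies at the very end of the fingers, on their centre line; the grasp point (between the pads) lies 19 mm behind it; z points along the fingers, y is the line along which they close (so a half turn about z gives the same grasp; the last joint's range is limited). The gripper opens to 91 mm and grips with 3 to 60 N. Pads are 32 mm wide; open, the fingers measure 118 mm over their backs; the gripper's body (76 mm by 178 mm) begins 60 mm behind the grasp point.
Start: joints at [1.169, 0.494, 1.345, -0, 1.302, -0.096], TCP at [188.751, 595.818, 180.515] pointing down, gripper open.
Joint ranges: [-2.91, 2.91], [-0.82, 2.16], [0.22, 2.67], [-1.22, 4.37], [0.12, 2.79], [-3.08, 3.08]. Speed limits (rad/s): [1.89, 1.89, 2.57, 3.01, 3.01, 3.01].

### API

Orientations are given as a rotation vector (axis times angle).
In Python, from plant import move_to, move_linear, set_joints, set_gripper, sleep, solve_ik, snapshot, camera_params, Unreachable, job_done, current_clock, current_joints, current_qd, current_joint_torque, current_eef_pos, current_eef_rot, current_contact_force, current_ft_torque, current_grip_width, current_grasp_force gives the robot as it stands. The module is installed in compiled form; this text tells all that it offers. Calls block until the motion is done:
- move_to(position, orientation): joint-space move of the TCP to a pose.
- move_linear(position, max_speed=150, attitude=None): straight line of the TCP; attitude=None keeps the orientation; max_speed is the mean speed in mm/s.
- set_joints(angles): joint-space move.
- set_gripper(opening, grasp_force=None): finger opening in mm; grasp_force is the grip in N (None keeps the last); returns when the fingers have stopped.
- sleep(seconds).
- solve_ik(position, orientation): joint angles nearest the present ones, or None.
- snapshot(name): name is "side" or "top"; returns the picture (384x512x3 uint8, red, green, blue); there is no depth.
- camera_params(name): a dict with "mtx" (3x3 intrinsics, pixels), "R" (3x3) and "t" (3): a world point X has camera coordinates R X + t. Camera axes: x right, y down, z forward; pixel columns grow to the right and rows downward; lengths in mm; the calibration is good to about 2 mm. A picture is of the moment at which its call begins. camera_params takes no time and is no camera call.
A pose or a line that the arm cannot do raises Unreachable and nothing moves.
- job_done(): hands the job in; it is judged then, once.
Readings, each from a call of its own:
- current_clock(): time.
- current_joints(): joint angles.
- current_qd(): joint speeds.
- current_joint_torque(): joint torques, N m.
- current_eef_pos(): TCP position.
- current_eef_rot(): TCP orientation.
- current_contact_force(): force on the tool from outside, world axes, zero at the start.
- current_ft_torque(): the same for the moment, N m.
- current_grip_width(): finger opening in mm.
- current_grasp_force(): force on a finger pad.
Only numpy, scipy, OpenCV 4.12 (cv2) and the standard library are available. Lean on these libraries where they do the work, as an engineer would, in place of code of your own. Each camera call takes 0.05 s, during which the arm holds its last target. There are 200 camera calls.

## Working session

There is one attempt and no reset: what is moved stays moved. The work goes in short steps, each a Python script; the robot and the scene stay as the last script left them, time stands still between calls to the robot, and variables do not carry over. Pictures are saved under pics/ and viewed, at most 10 in all, crops included, and the job is handed in when it is done.

```bash
mkdir -p pics; ls; python3 - <<'E'
from plant import *
import cv2
for n in("side","top"):
    p=camera_params(n);print(n,p["mtx"].round(1).tolist(),p["R"].round(4).tolist(),p["t"].round(1).tolist())
    cv2.imwrite(f"pics/{n}0.png",cv2.resize(snapshot(n)[:,:,::-1],(800,600),interpolation=cv2.INTER_CUBIC))
print(current_clock(),current_eef_rot(),current_contact_force())
E
```

```text
pics
side [[485.4, 0.0, 259.3], [0.0, 485.4, 194.8], [0.0, 0.0, 1.0]] [[0.9639, -0.2652, -0.023], [-0.1665, -0.5333, -0.8294], [0.2077, 0.8033, -0.5582]] [-586.4, 224.3, 1032.2]
top [[354.1, 0.0, 255.6], [0.0, 354.1, 190.0], [0.0, 0.0, 1.0]] [[0.0113, -0.9999, 0.0057], [-0.994, -0.0118, -0.1086], [0.1087, -0.0044, -0.9941]] [-21.3, 636.2, 881.1]
0.1 [-4.79923626e-01 -3.10443635e+00  1.69669588e-03] [-0.03583052 -0.19810847  0.0886986 ]
```

View pics/side0.png

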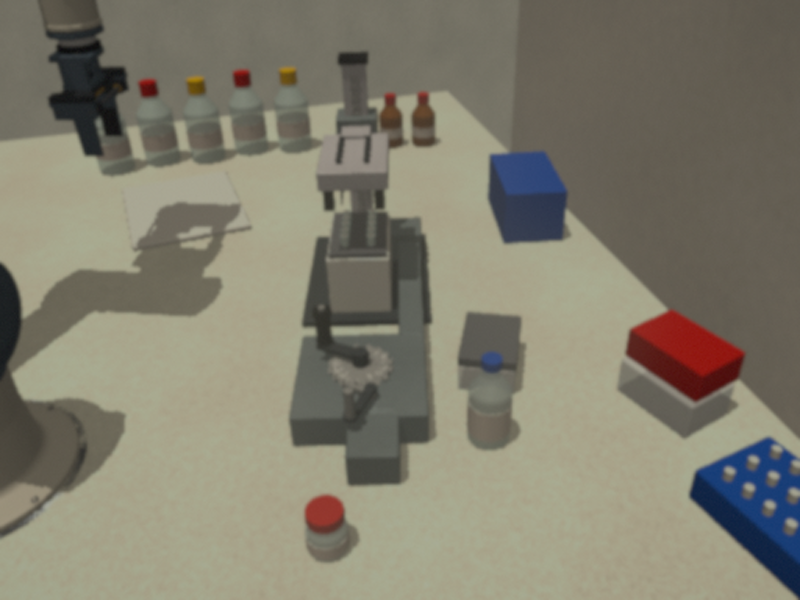

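View pics/top0.png

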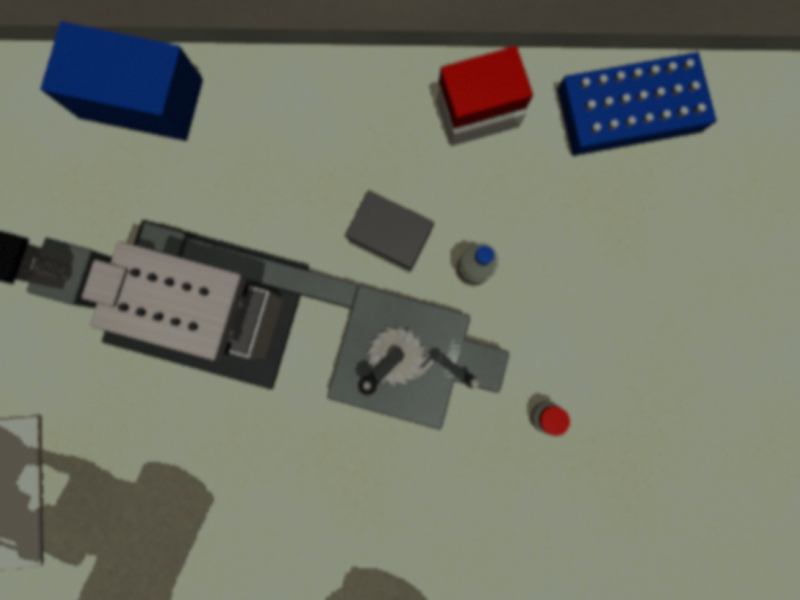

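The side view shows the knob at about (322,312), the crank hub at (360,357) and the lever end at (350,410). In the top view the knob is at about (367,386), the hub at (397,355), the lever end at (473,382) and its pivot at (433,352). I'll crop both views around the winch.

```bash
python3 - <<'E'
from plant import *
import cv2, numpy as np
s=snapshot("side")[185:285,180:280];t=snapshot("top")[180:280,210:330]
a=cv2.resize(s[:,:,::-1],None,fx=6,fy=6,interpolation=cv2.INTER_CUBIC)
cv2.imwrite("pics/s1.png",cv2.convertScaleAbs(a,alpha=1.6))
a=cv2.resize(t[:,:,::-1],None,fx=6,fy=6,interpolation=cv2.INTER_CUBIC)
cv2.imwrite("pics/t1.png",cv2.convertScaleAbs(a,alpha=1.6))
E
```

```text
(no output)
```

View pics/s1.png

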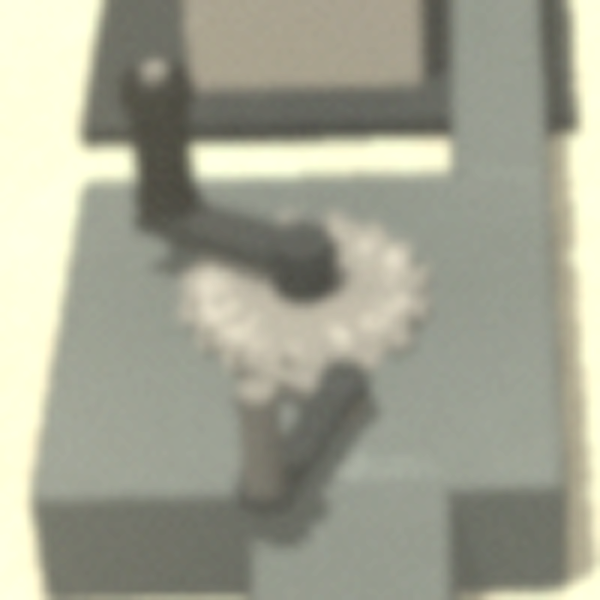

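View pics/t1.png

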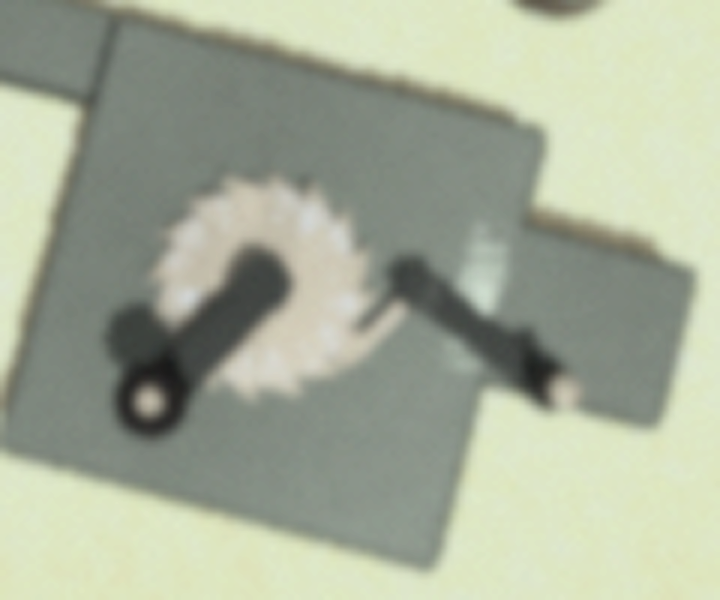

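Side crop: knob top (154,70), hub (308,240), post top (255,388), lever pivot (345,377). Top crop: knob top (150,401), hub (262,270), post top (565,388), lever pivot (410,272). Next I'll triangulate these points.

```bash
python3 - <<'E'
from plant import *
import cv2, numpy as np
P={n:(lambda c:c["mtx"]@np.c_[c["R"],c["t"]])(camera_params(n)) for n in("side","top")}
def onz(n,u,z):
    H=P[n][:,[0,1,3]].copy();H[:,2]+=P[n][:,2]*z
    w=np.linalg.solve(H,[*u,1]);return w[:2]/w[2]
for k,s,t,z in [("knobtop",(154,70),(150,401),143),("hub",(308,240),(262,270),118),("post",(255,386),(565,388),122),("pivot",(345,377),(410,272),80)]:
    us=(np.array(s,float)+.5)/6-.5+[180,185];ut=(np.array(t,float)+.5)/6-.5+[210,180]
    X=cv2.triangulatePoints(P["side"],P["top"],us,ut)[:,0];X=X[:3]/X[3]
    print(k,X.round(1),onz("side",us,z).round(1),onz("top",ut,z).round(1))
print("shadowless corners top z55",[onz("top",np.array(c)/6+[210,180],55).round(0).tolist() for c in [(115,15),(545,130),(435,570),(5,445)]])
for k,c,z in [("reagent cap",(485,255),140),("jar",(555,420),65),("head c1",(240,272),200),("head c2",(215,358),200),("tipA",(347,232),0),("tipB",(410,268),0),("tipC",(432,222),63)]:
    print(k,onz("top",np.array(c)*.64,z).round(0))
E
```

```text
knobtop [496.3  32.2 146.3] [496.6  37.2] [496.9  32.3]
hub [543.6  -8.3  86.3] [534.6 -49.1] [546.3  -8.9]
post [ 500.7 -125.5  120.6] [ 499.5 -126.9] [ 502.5 -125.6]
pivot [543.1 -69.   68.7] [538.6 -81.9] [546.6 -68.8]
shadowless corners top z55 [[652.0, 53.0], [606.0, -128.0], [424.0, -82.0], [473.0, 95.0]]
reagent cap [ 689. -139.]
jar [ 442. -259.]
head c1 [650. 204.]
head c2 [533. 232.]
tipA [753.  78.]
tipB [691. -32.]
tipC [757. -65.]
```

```bash
cat >h.py <<'E'
from plant import *
import numpy as np
from scipy.spatial.transform import Rotation as Ro
RV=Ro.from_matrix([[0,1,0],[1,0,0],[0,0,-1]]).as_rotvec()   # pointing down, closing along world x
AX=np.array([543.,-8.]); PIV=np.array([541.5,-71.]); POST=np.array([501.5,-126.]); KNOB=np.array([497.,33.])
def st(*a): print(*a,round(current_clock(),2),current_eef_pos().round(1),current_contact_force().round(1),round(current_grip_width(),1),round(current_grasp_force(),1))
E
python3 - <<'E'
from h import *
for x,y,z in [(130,400,260),(410,-60,260),(*POST,180),(*POST,87)]:
    print(solve_ik([x,y,z],RV))
move_linear([130,400,260],300); st()
move_to([410,-60,260],RV); st()
set_gripper(50,20)
move_linear([*POST,170],250); st()
import cv2
cv2.imwrite("pics/a.png",np.hstack([cv2.resize(snapshot("side")[165:295,165:295,::-1],(400,400)),cv2.resize(snapshot("top")[150:280,200:330,::-1],(400,400))]))
E
```

```text
[ 1.11438178e+00  1.16635711e-01  1.68661884e+00 -4.44089210e-16
  1.33833810e+00  1.11438178e+00]
[-2.89644481e-01  1.06681690e-01  1.69848207e+00 -4.44089210e-16
  1.33642889e+00 -2.89644481e-01]
[-3.61669241e-01  3.43119039e-01  1.60920767e+00 -4.44089210e-16
  1.18926594e+00 -3.61669241e-01]
[-3.61669241e-01  4.63458200e-01  1.71950627e+00 -4.44089210e-16
  9.58628188e-01 -3.61669241e-01]
1.08 [130.4 401.  259.8] [0.1 0.5 0.3] 91.4 0.0
3.09 [410.1 -59.3 259.9] [-0.   0.8 -0.4] 91.1 0.0
4.59 [ 500.9 -125.6  170.4] [-0.7  0.5  0.8] 50.2 0.0
```

View pics/a.png

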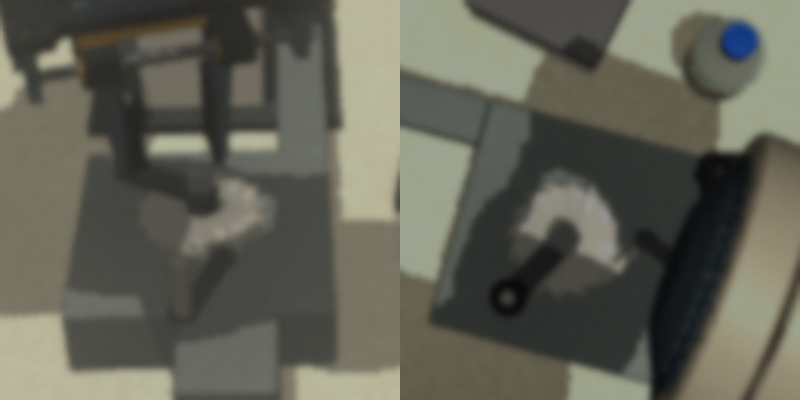

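In the side view, the open fingers (tips at about (130,175) and (220,160)) sit on either side of the post at (180,250), which matches the estimate. I'll go down, grip the post and throw the lever.

```bash
python3 - <<'E'
from h import *
move_linear([*POST,88],80); st("down")
set_gripper(5,15); st("grip")
if 12<current_grip_width()<17:
    v=POST-PIV; v=v/np.linalg.norm(v)*66; 
    for a in np.arange(0.05,0.86,0.05):
        c,s=np.cos(a),np.sin(a); w=np.array([[c,-s],[s,c]])@v
        move_linear([*(POST-v+w),88],40)
        t=np.array([-w[1],w[0]])/66; F=current_contact_force()[:2]
        print(round(a,2),"Ft",round(F@t,1),"Fr",round(F@w/66,1))
        if a>0.6 and F@t<-9: break
    st("thrown")
E
```

```text
down 5.87 [ 501.8 -126.1   88.4] [-0.6  0.4 -0.4] 49.8 0.0
grip 6.69 [ 502.1 -126.3   88.7] [-1.2 -0.4 11. ] 5.1 5.5
```

```bash
python3 - <<'E'
from h import *
import cv2
st()
cv2.imwrite("pics/b.png",np.hstack([cv2.resize(snapshot("side")[205:285,185:265,::-1],(500,500),interpolation=2),cv2.resize(snapshot("top")[190:260,255:325,::-1],(300,500)[:1]*2,interpolation=2) if 0 else np.zeros((500,1,3),np.uint8)]))
E
```

```text
6.69 [ 502.1 -126.3   88.7] [-1.2 -0.4 11. ] 5.1 5.5
```

View pics/b.png

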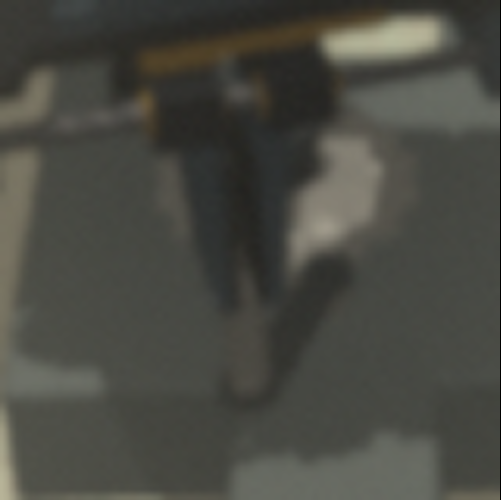

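```bash
python3 - <<'E'
from h import *
import cv2
st(); print(current_eef_rot(),RV,current_joints().round(3),current_ft_torque().round(2))
for n in("side","top"):
    c=camera_params(n);P=c["mtx"]@np.c_[c["R"],c["t"]]
    for X in [(502,-126,88.7),(502,-142,88.7),(502,-110,88.7),(502,-126,122),(502,-126,75)]:
        u=P@np.r_[X,1];print(n,X,(u[:2]/u[2]).round(1))
s=snapshot("side")[195:285,175:275,::-1]
cv2.imwrite("pics/c.png",cv2.convertScaleAbs(cv2.resize(s,(660,594),interpolation=2),alpha=2.5))
E
```

```text
6.74 [ 502.1 -126.3   88.6] [-1.3 -1.  11.4] 5.0 5.5
[2.22045228e+00 2.22048865e+00 7.63429959e-04] [2.22144147 2.22144147 0.        ] [-0.362  0.461  1.718 -0.     0.961 -0.362] [-0.2   0.3   0.04]
side (502, -126, 88.7) [224.3 261. ]
side (502, -142, 88.7) [226.  266.1]
side (502, -110, 88.7) [222.7 256. ]
side (502, -126, 122) [223.2 248.4]
side (502, -126, 75) [224.7 266. ]
top (502, -126, 88.7) [301.9 243.9]
top (502, -142, 88.7) [308.6 243.9]
top (502, -110, 88.7) [295.3 243.8]
top (502, -126, 122) [303.9 244.5]
top (502, -126, 75) [301.2 243.6]
```

View pics/c.png

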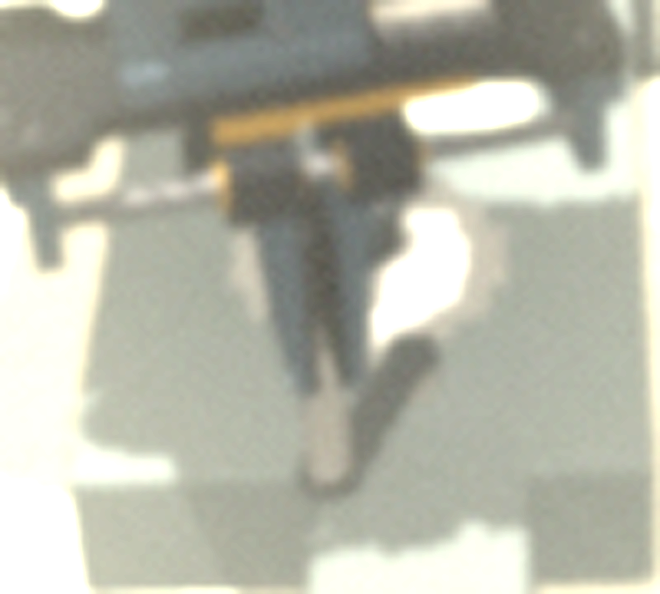

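The post (top about (325,335), foot (325,485)) stands between the fingers. The tips splay around it, so the width reading is taken further back on the fingers. I'll ease the grip a little and check the readings before moving.

```bash
python3 - <<'E'
from h import *
for w in (9,13,16): set_gripper(w,15); st(w)
set_gripper(10,12); st()
E
```

```text
9 7.08 [ 502.6 -126.2   88.6] [2.3 0.6 7.9] 9.0 3.7
13 7.38 [ 502.7 -126.1   88.5] [2.6 2.4 4.6] 13.0 2.6
16 7.65 [ 501.2 -125.9   87.9] [-0.7  0.1  0.2] 15.8 0.0
7.97 [ 502.2 -126.1   88.5] [1.  1.4 9. ] 10.3 4.7
```

```bash
python3 - <<'E'
from h import *
v=POST-PIV; v=v/np.linalg.norm(v)*66
for a in np.arange(0.06,0.87,0.06):
    c,s=np.cos(a),np.sin(a); w=np.array([[c,-s],[s,c]])@v
    move_linear([*(POST-v+w),88],40)
    t=np.array([-w[1],w[0]])/66; F=current_contact_force()
    print(round(a,2),"Ft",round(F[:2]@t,1),"Fr",round(F[:2]@w/66,1),"Fz",F[2].round(1))
    if a>0.6 and F[:2]@t<-9: break
st("thrown")
import cv2
s=snapshot("side")[195:285,175:275,::-1]
cv2.imwrite("pics/d.png",cv2.convertScaleAbs(cv2.resize(s,(660,594),interpolation=2),alpha=2.))
E
```

```text
0.06 Ft 0.7 Fr -0.7 Fz 10.2
0.12 Ft 0.6 Fr 0.5 Fz 9.4
0.18 Ft 0.6 Fr 1.5 Fz 9.8
0.24 Ft -0.7 Fr 2.1 Fz 10.4
0.3 Ft 0.6 Fr 2.3 Fz 10.8
0.36 Ft 1.1 Fr 2.6 Fz 11.1
0.42 Ft 0.2 Fr 1.9 Fz 10.2
0.48 Ft 0.8 Fr 2.0 Fz 10.0
0.54 Ft 0.5 Fr 2.4 Fz 10.9
0.6 Ft -0.2 Fr 3.1 Fz 10.4
0.66 Ft -0.2 Fr 1.4 Fz 9.9
0.72 Ft 0.4 Fr 2.1 Fz 10.2
0.78 Ft 0.5 Fr 2.0 Fz 10.4
0.84 Ft -4.4 Fr 1.3 Fz 14.6
thrown 11.47 [ 554.1 -137.6   88.6] [-4.  -2.2 14.6] 10.0 6.8
```

View pics/d.png

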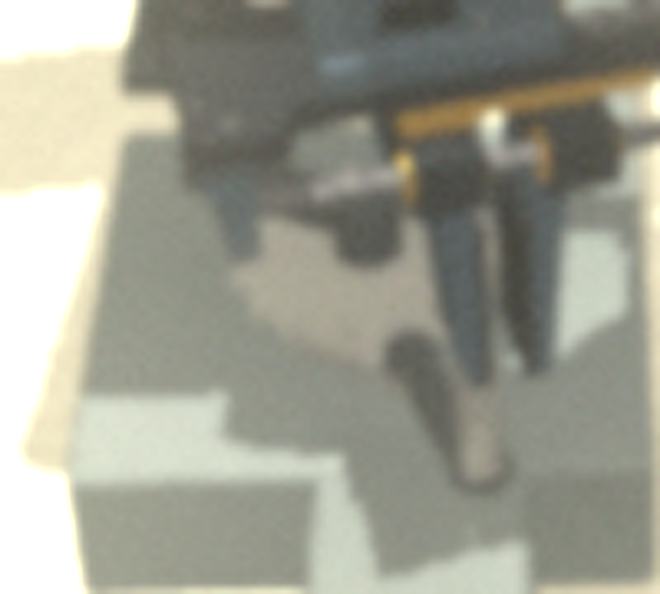

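The lever has swung over: post foot at (480,480), pivot at (408,345). The fingers are running slightly ahead of the post, so it's probably at the stop. I'll push a bit more to confirm, then release.

```bash
python3 - <<'E'
from h import *
v=POST-PIV; v=v/np.linalg.norm(v)*66
for a in (0.87,.90,.93,.96,.99):
    c,s=np.cos(a),np.sin(a); w=np.array([[c,-s],[s,c]])@v
    move_linear([*(POST-v+w),88],40)
    t=np.array([-w[1],w[0]])/66; F=current_contact_force()
    print(round(a,2),"Ft",round(F[:2]@t,1),"Fr",round(F[:2]@w/66,1),"Fz",F[2].round(1))
    if F[:2]@t<-11: break
# ease back toward 0.80, open and go up
set_gripper(40); st("open")
p=current_eef_pos(); move_linear([p[0],p[1],190],150)
move_linear([*KNOB,190],200); st()
import cv2
s=snapshot("side")[205:285,180:280,::-1]
cv2.imwrite("pics/e.png",cv2.convertScaleAbs(cv2.resize(s,(700,560),interpolation=2),alpha=2.))
E
```

```text
0.87 Ft -10.5 Fr 1.6 Fz 16.6
0.9 Ft -11.1 Fr 1.5 Fz 18.2
open 12.66 [ 558.8 -136.6   88.7] [ 1.5 -0.  10.3] 39.7 5.2
14.54 [497.3  32.4 189.9] [0.1 0.2 1.3] 40.2 0.0
```

View pics/e.png

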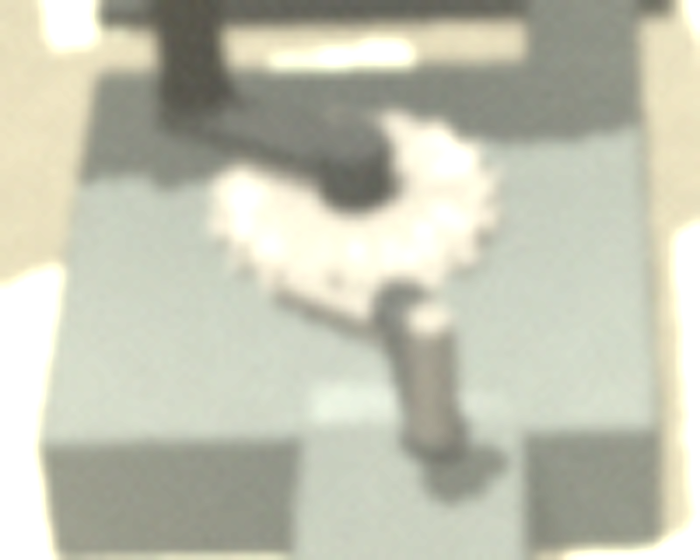

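```bash
cat >>h.py <<'E'
AX=np.array([542.5,-7.]); K0=KNOB-AX; K0=K0/np.linalg.norm(K0)*60; A0=np.arctan2(K0[1],K0[0]); Z=99
def F(n=4):
    f=[]
    for _ in range(n): f.append(current_contact_force()); sleep(0.015)
    return np.mean(f,0)
def crank(a,speed=25,n=2,show=True):
    d=np.array([np.cos(A0+a),np.sin(A0+a)]); move_linear([*(AX+60*d),Z],speed)
    f=F(n); ft=f[:2]@[-d[1],d[0]]; fr=f[:2]@d
    if show: print("%.3f Ft %.1f Fr %.1f Fz %.1f t %.1f w %.1f g %.1f"%(a,ft,fr,f[2],current_clock(),current_grip_width(),current_grasp_force()))
    return ft
E
python3 - <<'E'
from h import *
c=camera_params("side");P=c["mtx"]@np.c_[c["R"],c["t"]]
H=P[:,[0,1,3]].copy();H[:,2]+=P[:,2]*122; w=np.linalg.solve(H,[241.2,250.2,1]);w=w[:2]/w[2]
a0,a1=POST-PIV,w-PIV; print("post now",w,"lever angle",np.arctan2(a0[0]*a1[1]-a0[1]*a1[0],a0@a1))
move_linear([*(AX+K0),Z],90); print("base",F())
set_gripper(15,25); st("grip")
crank(0)
for a in np.arange(-0.04,-0.21,-0.04): crank(a)
E
```

```text
post now [ 535.00656671 -141.80905935] lever angle 0.5373486322921344
base [-0.23321936 -0.42960613  0.35973059]
grip 16.25 [497.1  32.7  99.1] [-3.1  0.2  5.3] 20.9 25.0
0.000 Ft 1.8 Fr 2.5 Fz 5.7 t 16.5 w 21.0 g 25.0
-0.040 Ft 3.6 Fr 1.9 Fz 6.1 t 16.8 w 20.9 g 25.0
-0.080 Ft 3.3 Fr 1.0 Fz 6.3 t 17.1 w 21.0 g 25.0
-0.120 Ft 3.3 Fr 0.8 Fz 5.9 t 17.4 w 21.2 g 25.0
-0.160 Ft 3.2 Fr 0.0 Fz 6.5 t 17.7 w 21.1 g 25.0
-0.200 Ft 3.4 Fr -1.0 Fz 5.8 t 17.9 w 20.9 g 25.0
```

The weight is on the handle (about 3.4 N). My estimate of the lever angle from one view came out low, so I'll check it in both views before lowering.

```bash
python3 - <<'E'
from plant import *
import cv2, numpy as np
s=snapshot("side")[225:285,205:265,::-1];t=snapshot("top")[200:260,255:315,::-1]
cv2.imwrite("pics/f.png",cv2.convertScaleAbs(np.hstack([cv2.resize(i,(400,400),interpolation=2) for i in(s,t)]),alpha=1.8))
E
```

```text
(no output)
```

View pics/f.png

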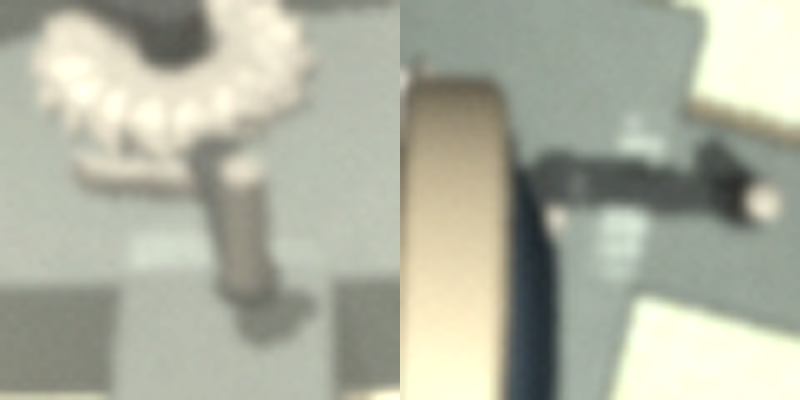

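Side view: post top (243,165); the pawl (bar from (80,175) to (200,180)) now sits clear of the wheel. Top view: post top (365,203), pivot near (160,175). I'll compute the lever angle from these.

```bash
python3 - <<'E'
from h import *
import cv2
P={n:(lambda c:c["mtx"]@np.c_[c["R"],c["t"]])(camera_params(n)) for n in("side","top")}
f=lambda p,o:(np.array(p,float)+.5)/6.6667-.5+o
us,ut=f((243,162),[205,225]),f((365,203),[255,200])
X=cv2.triangulatePoints(P["side"],P["top"],us,ut)[:,0];X=X[:3]/X[3];print(X)
for piv in ([541.5,-71],[543,-69],[546,-70],[545,-74]):
    a0,a1=np.array([501.5,-125.8])-piv,X[:2]-piv;print(piv,np.linalg.norm(a0),np.linalg.norm(a1),np.arctan2(a0[0]*a1[1]-a0[1]*a1[0],a0@a1))
print("chord",np.linalg.norm(X[:2]-[501.5,-125.8]),"expected at .75:",2*66*np.sin(.375))
E
```

```text
[ 535.37227293 -138.57662436  122.6962611 ]
[541.5, -71] 67.84570730709497 67.85388123473548 0.5400992480513914
[543, -69] 70.34550447612129 69.9934916778618 0.5217965705626919
[546, -70] 71.3714929085836 69.39525913897465 0.5194564067045209
[545, -74] 67.64236837958883 65.29037863241395 0.5505241605512922
chord 36.20183701692565 expected at .75: 48.34797383935828
```

The lever is only at about 0.55 rad. It had reached about 0.75 earlier, but the opening fingers dragged it back. I can't let go of the handle with the pawl out, so I'll turn back gently and see whether the pawl still catches near 0. If it does, I can let go safely and throw the lever again.

```bash
python3 - <<'E'
from h import *
for a in np.arange(-0.17,0.16,0.03):
    if crank(a,15,3)<0.3: break
E
```

```text
-0.170 Ft 3.8 Fr -0.2 Fz 6.0 t 18.4 w 21.1 g 25.0
-0.140 Ft 3.8 Fr -0.0 Fz 6.0 t 18.7 w 20.6 g 25.0
-0.110 Ft 3.7 Fr 0.9 Fz 6.7 t 19.0 w 21.0 g 25.0
-0.080 Ft 3.2 Fr 1.0 Fz 7.1 t 19.3 w 20.8 g 25.0
-0.050 Ft 3.5 Fr 2.1 Fz 7.6 t 19.6 w 20.9 g 25.0
-0.020 Ft 3.3 Fr 2.4 Fz 7.0 t 19.9 w 20.8 g 25.0
0.010 Ft 3.5 Fr 2.5 Fz 8.3 t 20.3 w 21.0 g 25.0
0.040 Ft 3.4 Fr 3.0 Fz 8.5 t 20.6 w 21.4 g 25.0
0.070 Ft 3.8 Fr 3.3 Fz 8.7 t 20.9 w 20.8 g 25.0
0.100 Ft 3.2 Fr 3.9 Fz 8.6 t 21.2 w 20.7 g 25.0
0.130 Ft 3.2 Fr 4.5 Fz 9.0 t 21.5 w 21.1 g 25.0
0.160 Ft 3.5 Fr 4.2 Fz 9.2 t 21.9 w 20.7 g 25.0
```

The pawl is fully clear, so letting go is not an option. I'll lower under control until the head lands, then set the lever right once the weight is off.

```bash
cat >>h.py <<'E'
def lower(a,end,step,speed,thr,every=4,n=2):
    global AX
    i=0
    while a<end-1e-9:
        a=min(a+step,end); d=np.array([np.cos(A0+a),np.sin(A0+a)])
        move_linear([*(AX+60*d),Z],speed)
        f=F(n); ft=f[:2]@[-d[1],d[0]]; fr=f[:2]@d
        AX=AX+np.clip(fr,-5,5)*0.05*d
        i+=1
        if i%every==0 or ft<thr: print("%.3f Ft %.1f Fr %.1f Fz %.1f t %.1f w %.1f ax"%(a,ft,fr,f[2],current_clock(),current_grip_width()),AX.round(1))
        if ft<thr:
            sleep(.1); f=F(3); ft=f[:2]@[-d[1],d[0]]; print("recheck",ft.round(2))
            if ft<thr: break
    return a
E
python3 - <<'E'
from h import *
lower(0.16,2.2,0.06,22,1.8)
E
```

```text
0.400 Ft 3.2 Fr 5.2 Fz 9.3 t 23.2 w 20.9 ax [541.6  -6.6]
0.640 Ft 3.7 Fr 4.4 Fz 8.4 t 24.6 w 20.5 ax [540.8  -6.5]
0.880 Ft 3.7 Fr 4.2 Fz 6.7 t 26.1 w 20.7 ax [539.9  -6.5]
1.120 Ft 3.3 Fr 3.7 Fz 5.3 t 27.4 w 21.2 ax [539.2  -6.7]
1.360 Ft 3.3 Fr 3.7 Fz 4.6 t 28.9 w 21.0 ax [538.6  -7.1]
1.600 Ft 3.6 Fr 2.1 Fz 5.0 t 30.2 w 20.8 ax [538.1  -7.6]
1.840 Ft 3.4 Fr 2.8 Fz 5.9 t 31.6 w 21.0 ax [537.9  -8. ]
2.080 Ft 3.8 Fr 2.6 Fz 5.7 t 33.0 w 21.0 ax [537.7  -8.6]
```

```bash
cp h.py h2.py; sed -i 's/^def F/AX=np.array([537.7,-8.7])\ndef F/; ' h2.py
# A0 stays as computed from the original axis
python3 - <<'E'
from h2 import *
print(A0)
a=lower(2.2,2.5,0.03,22,1.8,5)
if a>=2.5-1e-6: a=lower(a,3.6,0.02,20,1.8,6,1)
print(a); st()
E
```

```text
2.420433465633635
2.350 Ft 3.3 Fr 2.3 Fz 5.3 t 35.2 w 21.0 ax [537.7  -9.4]
2.500 Ft 3.7 Fr 1.6 Fz 5.6 t 36.6 w 20.8 ax [537.8  -9.8]
2.620 Ft 4.1 Fr 1.5 Fz 5.6 t 38.2 w 21.1 ax [537.9 -10.2]
2.740 Ft 3.8 Fr 1.1 Fz 6.4 t 39.8 w 21.0 ax [538.  -10.5]
2.860 Ft 4.2 Fr 1.2 Fz 6.4 t 41.4 w 20.7 ax [538.2 -10.9]
2.980 Ft 4.3 Fr 0.7 Fz 6.2 t 43.0 w 20.8 ax [538.3 -11.1]
3.100 Ft 4.0 Fr 0.8 Fz 5.7 t 44.6 w 20.9 ax [538.6 -11.3]
3.220 Ft 4.0 Fr 1.2 Fz 6.6 t 46.2 w 20.8 ax [538.9 -11.6]
3.300 Ft -1.8 Fr 1.9 Fz 7.4 t 47.2 w 20.8 ax [539.1 -11.7]
recheck -0.79
3.299999999999999
47.4 [589.3 -43.3  99.1] [ 1.8 -0.9  8.2] 21.1 25.0
```

The head has landed: the handle force fell from 4 N to about 0 at 3.30 rad. I'll ease off the last bit, let go, then push the lever back to its stop with closed fingers from one side, so opening can't drag it back.

```bash
sed -i 's/^AX=np.array(\[537.7,-8.7\])/AX=np.array([539.1,-11.7])/' h2.py
python3 - <<'E'
from h2 import *
print("Ft",crank(3.296,10,4,False)); 
p=current_eef_pos(); set_gripper(60); sleep(.2); st("open"); print(F())
move_linear([p[0],p[1],190],120)
set_gripper(0,20)
move_linear([500,-140,190],200); move_linear([500,-140,89],120); print("base",F())
x=500
while x<552:
    x+=2 if x>508 else 4
    move_linear([x,-140,89],40); f=F(1); print(x,f.round(1),end=" ")
    if f[0]<-9: break
st("pushed")
move_linear([x-22,-140,89],80); move_linear([x-22,-140,190],150); move_linear([410,-140,220],200); st()
E
```

```text
Ft 0.40478270348230033
open 48.67 [589.7 -43.9  99. ] [0.5 0.  0.6] 59.8 0.0
[ 0.38018395 -0.08732148  0.09466703]
base [ 0.06356871 -0.08312371  0.08947123]
504 [-0.2  0.1 -0.6] 508 [-0.3  0.4 -0.1] 512 [0.8 0.3 0.2] 514 [ 0.2  0.5 -0.2] 516 [0.3 0.2 0.1] 518 [-0.1 -0.6  0.2] 520 [-0.9 -1.2  0.3] 522 [-0.3  0.9 -1.3] 524 [-0.5  0.3  0.4] 526 [-0.4  0.   0.8] 528 [-0.1  0.2 -0.1] 530 [ 0.4  0.2 -0.1] 532 [-0.6  0.3 -0.1] 534 [-0.3  0.4 -1.1] 536 [-0.4  1.1 -0.6] 538 [-0.6 -0.7 -0. ] 540 [ 0.9 -0.2  0.3] 542 [0.1 0.2 0.2] 544 [-0.1 -0.1  0.3] 546 [ 0.4 -0.2 -0.4] 548 [-0.5  0.3 -0.3] 550 [-0.2 -0.1  0.3] 552 [ 0.6 -0.2  0.1] pushed 58.62 [ 552.1 -140.    89. ] [ 1.   0.3 -1. ] 0.3 0.0
60.63 [ 410.9 -140.2  219.8] [-0.1  0.3  0.3] 0.1 0.0
```

There was no contact, so the post isn't where I thought. The clock stands still between calls, so I'll find it numerically in fresh frames.

```bash
python3 - <<'E'
from plant import *
import cv2, numpy as np
s=snapshot("side");t=snapshot("top");np.save("s.npy",s);np.save("t.npy",t)
old=cv2.imread("pics/f.png");ot=cv2.resize(old[:,400:],(60,60),interpolation=3);os_=cv2.resize(old[:,:400],(60,60),interpolation=3)
nt=cv2.convertScaleAbs(t[200:260,255:315,::-1],alpha=1.8);ns=cv2.convertScaleAbs(s[225:285,205:265,::-1],alpha=1.8)
np.set_printoptions(linewidth=250)
print("top old cols 290..314 rows 218..246");print(ot[18:46:1,35:60,1][::2])
print("top new");print(cv2.convertScaleAbs(t[218:246:2,290:330,1],alpha=1.8))
print("side old rows 243..275 cols 225..255");print(os_[18:50:2,20:50,1]);print("new");print(ns[18:50:2,20:50,1])
E
```

```text
top old cols 290..314 rows 218..246
[[195 186 178 175 175 170 160 149 143 141 139 134 132 135 137 144 153 156 164 174 181 195 211 221 223]
 [209 205 200 194 184 172 166 164 160 152 143 130 126 131 141 142 142 138 138 139 140 143 148 152 154]
 [199 201 203 204 189 173 166 162 149 124 102  92  91 101 122 140 152 155 154 151 148 144 144 142 139]
 [106 118 139 148 143 139 144 149 139 110  89  81  82  82  84  98 118 136 149 154 154 157 159 158 155]
 [ 79  77  83  84  85  89  96 101  98  90  80  73  67  66  60  59  66  90 119 138 148 155 158 158 160]
 [ 87  85  85  86  85  85  86  85  85  85  82  73  63  56  51  53  80 127 164 181 180 171 162 160 158]
 [119 110 101  93  90  88  90  90  90  90  90  81  71  64  58  63 103 167 208 223 219 199 172 160 158]
 [203 186 160 139 132 132 131 134 135 135 133 126 113  96  80  75  91 128 168 194 198 184 168 160 158]
 [224 206 182 168 165 162 163 163 165 165 164 161 158 149 140 132 131 133 142 153 160 162 162 162 160]
 [210 188 172 166 166 165 163 165 164 164 164 166 166 163 163 162 162 160 162 163 162 162 162 161 160]
 [196 179 166 164 164 164 164 166 
[... 5948 characters left out ...]
133 128 121 119 128 133 137 137 135 133 130 133 135 135 137 139 139 139 137 139 139]
 [133 131 130 131 130 130 131 131 135 131 130 121 117 128 130 135 135 137 128 121 122 130 135 139 139 137 137 139 139 142]
 [131 130 131 133 131 131 135 135 131 130 128 117 112 119 128 133 131 131 121 115 113 124 135 135 137 137 137 137 137 137]
 [130 130 131 131 131 133 135 131 133 131 128 119 110 104 106 108 112 106 106 108 117 128 135 137 137 139 139 139 137 133]
 [133 131 131 133 131 131 131 131 133 133 133 131 126 124 117 115 117 121 124 130 133 135 139 137 139 139 137 140 139 133]
 [133 135 133 133 133 133 135 135 133 133 133 135 133 133 135 133 133 133 135 133 139 137 137 137 139 137 135 139 135 133]]
```

The post is still at about (535,-139). In the earlier close-ups the fingertips also sat roughly 10–20 mm further in +y than the post. So the first grip was only on the pad edge, and my push passed beside the post. I'll push again with y shifted to -155, which reaches the post with or without that offset.

```bash
python3 - <<'E'
from h2 import *
move_linear([495,-155,87],170); print("t",round(current_clock(),2),current_contact_force().round(1))
move_linear([511,-155,87],80)
x=511; hit=False
while x<556 and current_clock()<67.3:
    x+=2.5 if hit else 5
    move_linear([x,-155,87],60); f=current_contact_force(); print(x,f.round(1))
    hit=hit or f[0]<-4
    if f[0]<-9: break
st("pushed")
E
```

```text
t 61.82 [ 0.2 -0.5  0.7]
516 [-0.   0.3 -0.2]
521 [0.1 0.4 0.7]
526 [-0.3  0.2 -0.7]
531 [-0.9 -0.4  0.7]
536 [-0.8  4.4 18.2]
541 [-4.7  3.9 21.4]
543.5 [-16.8   0.5  30.1]
pushed 63.92 [ 542.1 -154.8   88.1] [-16.8   0.5  30.1] 0.1 15.1
```

```bash
python3 - <<'E'
from plant import *
import numpy as np
np.set_printoptions(linewidth=250)
s=snapshot("side"); print("rows 241..279 step2, cols 226..264");print(s[241:280:2,226:265,1])
c=camera_params("side");P=c["mtx"]@np.c_[c["R"],c["t"]]
for X in [(535,-139,122),(535,-139,75),(550,-139,122),(550,-139,75),(542,-155,88)]:
    u=P@np.r_[X,1];print(X,(u[:2]/u[2]).round(1))
print(current_contact_force().round(1),current_clock())
E
```

```text
rows 241..279 step2, cols 226..264
[[ 82  81  81  82  80  81  82  81  81  81  80  77  69  54  46  49  48  48  49  46  42  39  38  42  48  48  52  58  65  70  71  72  70  71  71  72  77  84  91]
 [ 82  81  79  80  81  81  81  82  82  79  79  76  69  58  46  47  48  47  50  45  42  40  39  44  48  50  54  68  83  90  89  86  86  84  85  91  96 101 105]
 [ 82  81  80  78  76  76  77  74  70  64  61  59  57  52  47  48  48  49  49  46  40  38  39  40  47  51  57  73  94 102 104 104 104 104 104 105 106 107 107]
 [ 79  78  79  76  73  71  67  60  52  50  49  48  48  47  48  44  50  48  50  48  43  40  39  41  47  50  59  78  97 106 107 106 107 107 108 107 108 107 106]
 [ 75  75  74  73  73  70  66  58  51  50  49  50  48  49  48  48  47  48  49  48  44  39  39  41  48  52  59  81  99 106 107 107 106 106 106 105 102  97  91]
 [ 81  78  79  77  77  77  75  67  60  52  50  49  50  48  48  46  47  49  50  48  44  40  39  43  47  50  61  81 100 106 108 107 104  98  92  85  80  76  74]
 [ 75  75  75  74  72  72  71  71  71  64  56  51  50  48  49  49  48  48  51  49  43  42  40  43  47  51  61  
[... 1595 characters left out ...]
0  67  66  66  66  67  67  67  67  68  66]
 [ 73  73  73  72  72  72  72  72  72  73  73  71  72  71  71  71  73  72  72  72  71  71  73  72  71  71  71  73  71  67  66  67  66  66  67  67  68  66  69]
 [ 77  74  72  73  74  73  73  73  73  72  73  72  72  72  72  72  73  71  73  73  73  73  73  73  72  72  71  71  70  67  66  67  68  67  69  68  68  67  68]
 [ 81  74  73  72  72  72  72  73  73  73  73  72  72  73  74  72  73  74  74  75  77  79  79  79  79  80  77  72  70  68  68  67  67  67  69  67  67  68  68]]
(535, -139, 122) [240.9 249.3]
(535, -139, 75) [241.9 267. ]
(550, -139, 122) [248.2 247.9]
(550, -139, 75) [249.  265.5]
(542, -155, 88) [246.9 266.7]
[-16.6   1.2  30.3] 63.9667
```

The post foot is now at column 247.5 against 242 before, and the 16 N reaction shows the lever is on its stop. I'll retreat straight up, so nothing can drag it back, and check.

```bash
python3 - <<'E'
from plant import *
import numpy as np
np.set_printoptions(linewidth=250)
p=current_eef_pos(); move_linear([543.5,-155,180],110); print(current_clock(),current_contact_force().round(1))
s=snapshot("side"); print("rows 241..275 step2, cols 230..262");print(s[241:276:2,230:263,1]); np.save("s2.npy",s)
E
```

```text
64.9583 [-0.  -0.1  0.1]
rows 241..275 step2, cols 230..262
[[ 81  82  81  81  82  80  81  79  80  82  82  81  80  82  86  91  93  93  93  87  81  79  78  75  75  74  73  72  72  72  71  74  77]
 [ 81  81  81  83  82  80  79  77  78  80  81  82  81  80  82  82  86  95 100 102 104 101 100  98  97  95  90  88  87  84  86  92  97]
 [ 75  77  78  74  71  66  63  61  64  67  71  74  75  75  75  80  87  97 104 106 107 106 106 107 106 105 105 105 105 105 104 105 107]
 [ 74  70  67  60  55  52  51  51  51  52  58  63  68  71  74  79  85  89  92  98 103 105 106 107 107 107 107 108 107 107 108 108 107]
 [ 73  71  65  59  50  51  49  50  50  50  53  61  66  71  75  80  82  82  83  87  94 103 107 107 106 108 107 106 105 103 102 102 101]
 [ 78  76  73  67  61  55  51  50  50  51  52  54  60  66  71  75  78  77  77  81  91 100 107 107 106 103  98  91  86  80  79  79  78]
 [ 74  73  72  71  69  64  59  53  52  51  52  53  55  59  66  70  70  73  74  76  88 100 107 105 101  89  80  76  73  73  72  73  75]
 [ 73  72  72  72  72  70  66  58  52  51  52  52  52  57  64  69  71  72  72  74  83  95 100 1
[... 690 characters left out ...]
 75  76  74  75  75  75]
 [103 103 103  98  89  78  72  71  72  72  71  70  68  61  57  57  59  63  61  60  58  58  63  68  70  71  70  70  69  69  69  69  68]
 [104 103 103 103  95  81  71  72  72  72  72  72  71  69  64  61  59  58  59  60  63  68  70  71  69  67  67  68  67  67  67  68  68]
 [106 103 105 104  99  89  78  73  73  73  72  72  71  71  71  72  70  71  70  70  72  72  72  71  69  67  67  68  67  67  67  69  69]
 [106 105 105 104 103  96  84  75  72  72  71  72  72  73  73  73  71  74  72  72  72  73  72  72  69  67  69  68  68  68  68  66  69]
 [105 105 105 105 105 101  94  81  74  72  71  73  74  72  72  72  73  72  71  72  73  73  74  74  71  68  68  67  68  68  68  69  68]]
```

```bash
python3 -c "
from plant import *
print(current_clock(),current_contact_force().round(1)); print(job_done())"
```

```text
65.0083 [-0.5 -0.9 -0.4]
the job is handed in; nothing more can be done
None
```

I handed the job in at 65 s: the head landed at about 3.30 rad under a held crank and I let go only after the handle force fell to about 0, but the lever sat near 0.55 rad, not fully thrown, during the winding and lowering, because my fingers dragged it back from its stop; I pushed it back over afterwards (about 0.71–0.73 rad in the last side view), and I did not re-check the bystanders by camera.

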